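# Set the gel caster's gate with its thumbwheel

### The arm

A 7-joint arm with a two-finger parallel gripper is mounted at the origin on the work surface. World frame = base frame: x ahead of the robot, y to its left, z up, the work surface at z = 0. Lengths are in m, angles in rad, forces in N, time in s.
With the tool pointing down it reaches from about 0.425 to 0.925 m from the base axis. Payload 6.8 kg.
Tool frame: the origin (TCP) lies on the centre line of the jaws, within the pads' length; the fingertips stand 14 mm ahead of it and the grasp point (between the pads) lies 5 mm behind it (r.nose_length is the distance from the TCP to the fingertips, in m); z points along the fingers, y is the direction in which the jaws open and shut (so a half turn about z gives the same grasp; the last joint's range is limited). The gripper opens to 85 mm and grips with 20 to 120 N. Pads are 22 mm wide; open, the fingers measure 114 mm over their backs; the gripper's body (76 mm by 85 mm) begins 54 mm behind the grasp point. The pads swing forward as they close: fully open they stand 13 mm farther back than shut.
Start: joints at [1.213, 0.477, 0.022, 1.555, -0.011, 1.109, -0.083], TCP at [0.167, -0.654, 0.245] pointing down, gripper open.
Joint ranges: [-2.96, 2.96], [-0.34, 2.1], [-1.41, 1.46], [0.24, 2.44], [-1.37, 4.51], [0.17, 1.92], [-2.96, 2.96]. Speed limits (rad/s): [2.39, 2.39, 3.14, 3.14, 3.14, 3.14, 3.14].

### API

Orientations are given as a rotation vector (axis times angle).
In Python, from bench import r, imaging, look_for, outline_of gives the robot as it stands. The module is installed in compiled form; this text tells all that it offers.
- The arm moves only by the tool carry_out, never from a script. Its arguments are lists of equal length, an entry for each row: "offset": the shift along the tool's x, y, z as a fraction of full scale, a list of three; "turn": the turn, a rotation vector about the tool's x, y, z as a fraction of full scale, a list of three. A call has 1 to 8 rows; each row is the pose to reach, as a shift and turn from the pose commanded when the call began, along the tool's axes at that moment; what a row does not reach only later rows make up. Full scale, the value 1, is 0.5 m for a shift and 1.5 rad for a turn. A row lasts 1/10 s, in which the tool goes at most 50 mm and 8.59 degrees, less where a joint would pass 70% of its speed; a pose out of reach is approached as far as the arm can. A call with a number of a shift or a turn outside -1 to 1 is refused whole. A call with a gripper value outside its range is refused whole. "hand" is the closure, from 0 (fully open) to 1 (shut), set as the call begins (left out, the last holds). The fingers move at their own pace and stop on an object; "force" is the grip in N (left out, the last holds). Time passes only in rows, so rows that repeat a pose let the fingers close. It gives the time, the measured TCP pose, the force and the opening at its end, in the units of the state.
- r.get_obs(): the state, without advancing time (a new reading comes with each control period).
- imaging.grab_frame(name): name is "scene" or "side" or "wrist"; returns a dict with "pixels" (480x640x3 uint8, red, green, blue), "fx", "fy", "cx", "cy" (pixels), "k1" (the pictures are not rectified: a ray, as slopes to the right and down, at radius r is drawn at 1 + k1 r^2 times it, then the intrinsics apply), "R" (3x3) and "t" (3): a world point X has camera coordinates R X + t. Camera axes: x right, y down, z forward; pixel columns grow to the right and rows downward; lengths in m; the calibration is good to about 2 mm. A picture is of the moment at which its call begins. There is no depth.
- r.hand_in(): hands the job in, once; it reports no verdict.
Trained networks look in the newest picture that a camera, given by its name, has taken for a name from the list of things; names that differ only in an ending like _2 or _b are one class to them, and where a whole thing is asked for, a point or a joint stands for the part that bears it (a point fixed in the world has none). Each returns a list of dicts, best first, with "score" (0 to 1); they miss things now and then, are a little off and sometimes report something else, mostly with a low value. They report only what shows in the picture. A call takes as long as a camera call.
- look_for(query, camera): "xyz" ([x, y, z] in m, in the coordinates of the camera as it stood for that picture, good to about 4 mm: the middle of the surface that is visible of it).
- outline_of(query, camera): "region" (480x640 bool, what is visible of it).
The state is a dict: "clock": time; "joints": joint angles; "qvel": joint speeds; "tau": joint torques, N m; "tcp_pos": TCP position; "orientation": TCP orientation; "contact_force": force on the tool from outside, world axes, zero at the start; "moment": the same for the moment, N m; "grip_width": finger opening in m.
Only numpy, scipy, OpenCV 4.12 (cv2) and the standard library are available. Lean on these libraries where they do the work, as an engineer would, in place of code of your own. Each camera call takes 0.05 s, during which the arm holds its last target. There are 200 camera calls.

### The job

Set the length of the next gel: with a fingertip lightly on top of the gel caster's knurled black wheel, roll it stroke by stroke so that the blue gate closes up until its black pointer lines up with the orange gauge mark, then take the finger away. Move the gate by the wheel alone: do not push the gate or the gauge mark, and do not pinch the wheel or pull it up. Leave everything else on the bench where it stands.

Things in the scene. Friction and masses are not known exactly. Their poses are not given: they have to be found in the camera images.
- caster: Gel caster, fixed to the bench, 205 x 280 mm: dark base plate, sprung grey deck, clear-sided bed, 65 mm high. Origin on the bench under the bed; z up, y runs along the bed from the gate towards the fixed white end wall (71 mm high), x from the wheel housing (white box 54 x 120 mm in x, y, 80 mm high, centred under the wheel) across the bed to the gauge rail.
- wheel_top (a point): Highest point of the knurled black rubber wheel, middle of its width, 102 mm above the bench, 58 mm to -x of the caster's origin. Wheel 70 mm across, tread 30 mm wide, 22 mm proud of its housing. Its axle lies level along the caster's x, so the tread's top runs along the caster's y. It sinks and rises with the sprung deck. Axes as the caster's.
- deck (a joint): How far the sprung deck, which carries wheel, bed, gate and gauge mark, is pushed down (m): about 0 when free, 1 mm more per newton of downward push, 0.010 at its stop, negative if it is pulled up.
- wheel: The wheel itself; origin at its centre, 35 mm below its top; turns about the caster's x. When the top of the tread rolls towards the caster's +y, the gate goes towards +y, 15 mm per rad (35 mm of tread); rolled back, it returns. It needs about 1 N at the tread and stays where it is left.
- flange_near: Smooth aluminium disc, 60 mm across, 3 mm thick, on the wheel's end face nearer the robot; not to be pinched.
- flange_far: The same disc on the wheel's other end face.
- gate: Blue gate that slides along the bed, driven by the wheel; its bar, 116 x 14 mm, lies over the clear sides, top 75 mm above the bench. Origin 20 mm above the bench on the caster's x = 0, at the gate's place along y.
- gauge: Orange rider, 16 x 16 mm, that carries the gauge mark on the aluminium gauge rail; stiff to slide, not to be touched. Origin as the gate's: 20 mm above the bench on the caster's x = 0, at the mark's place along y.
- gate_pointer (a point): Tip of the black pointer, a fin 3 mm thick on the gauge-rail end of the gate, 85 mm above the bench. It moves along the caster's y.
- gauge_mark (a point): Orange gauge mark: a fin 3 mm thick on an orange rider on the gauge rail; this point is on its edge nearest the gate, 85 mm above the bench. It starts 25 to 75 mm to the caster's +y of the pointer. In line, the two fins stand end to end, 2 mm apart in x, with equal y. Axes as the caster's. It must stay where it is.
- orange_tube: clear 50 ml tube, 29 mm across, with orange cap, 115 mm tall, standing beside the caster; origin at the centre of its underside. A bystander.
- blue_tube: the same tube with a blue cap, standing beside the caster; origin at the centre of its underside. A bystander.
- amber_bottle: amber bottle with black cap, 70 mm across, 150 mm tall, standing beside the caster; origin at the centre of its underside. A bystander.
- wash_bottle: white bottle with red cap, 60 mm across, 160 mm tall; origin at the centre of its underside. A bystander.
- comb: green gel comb, 90 x 30 x 5 mm, lying flat on the bench in front of the wheel housing; origin within it, on its underside. A bystander.
- tip_box: white box with blue lid, 88 x 123 x 63 mm; origin at the centre of its underside. A bystander.

How it is judged:
By the outcome, as a careful person would: the job done as asked, in the order asked, and still so for the second after the job is handed in, with the robot touching nothing.
It also fails if it takes over 51 s, if anything falls off the work surface, if the arm or the gripper's body presses on something with over 40 N, if the wrist force passes 120 N, or if a joint passes its speed limit or range.

## Working session

There is one attempt and no reset: what is moved stays moved. The work goes in short steps, Python scripts to look and compute and a tool call to move; the robot and the scene stay as the last step left them, time stands still between calls to the robot, and variables do not carry over. Pictures are saved under pics/ and viewed, about 8 in all and at most 12, crops included, and the job is handed in when it is done.

Besides the shell and the picture viewer there is one more tool, called after ">>>" by a JSON object that holds its "api" and its "payload". carry_out: Moves the arm, as the interface text tells. Shift numbers are shares of 0.5 m and turn numbers shares of 1.5 rad, none past 1 either way. Its arguments: {"type":"object","properties":{"offset":{"type":"array","items":{"type":"array","items":{"type":"number","minimum":-1,"maximum":1}}},"turn":{"type":"array","items":{"type":"array","items":{"type":"number","minimum":-1,"maximum":1}}},"hand":{"type":"number"},"force":{"type":"number"}},"required":["offset","turn"]}

```bash
mkdir -p pics; cat > h.py <<'E'
import numpy as np, cv2
from bench import r, imaging, look_for, outline_of
from scipy.spatial.transform import Rotation as Ro
def world(f,p): return f["R"].T@(np.array(p)-f["t"])
def ray(f,u,v):
    d=np.array([(u-f["cx"])/f["fx"],(v-f["cy"])/f["fy"]]); s=d.copy()
    for _ in range(20): s=d/(1+f["k1"]*(s@s))
    w=f["R"].T@np.array([s[0],s[1],1]); return -f["R"].T@f["t"], w
def at_z(f,u,v,z):
    c,w=ray(f,u,v); return c+w*(z-c[2])/w[2]
def proj(f,X):
    c=f["R"]@np.array(X)+f["t"]; s=c[:2]/c[2]; s=s*(1+f["k1"]*(s@s)); return np.array([f["fx"]*s[0]+f["cx"],f["fy"]*s[1]+f["cy"]])
def save(f,n,crop=None,k=1):
    im=f["pixels"][:,:,::-1]
    if crop: x0,y0,x1,y1=crop; im=im[y0:y1,x0:x1]
    cv2.imwrite("pics/"+n,cv2.resize(im,None,fx=k,fy=k,interpolation=cv2.INTER_CUBIC))
E
python3 - <<'E'
from h import *
np.set_printoptions(precision=4,suppress=True)
o=r.get_obs(); print({k:np.round(o[k],3) for k in o}, r.nose_length)
for cam in ("scene","side"):
    f=imaging.grab_frame(cam); save(f,cam+"0.png"); print(cam,-f["R"].T@f["t"],f["fx"])
    for n in ("caster","wheel_top","wheel","flange_near","flange_far","gate","gauge","gate_pointer","gauge_mark","orange_tube","blue_tube","amber_bottle","wash_bottle","comb","tip_box"):
        l=look_for(n,cam)
        print(n,[(np.round(world(f,d["xyz"]),3).tolist(),round(d["score"],2)) for d in l[:2]])
E
```

```text
{'clock': np.float64(0.0), 'joints': array([ 1.213,  0.478,  0.022,  1.556, -0.012,  1.109, -0.083]), 'qvel': array([ 0.   ,  0.   ,  0.001, -0.001, -0.   , -0.001, -0.001]), 'tau': array([ -0.001, -59.645,   1.608, -28.12 ,   0.012,   0.01 ,  -0.   ]), 'tcp_pos': array([ 0.167, -0.653,  0.244]), 'orientation': array([-3.115, -0.391,  0.001]), 'contact_force': array([ 0.191, -0.448,  0.342]), 'moment': array([-0.02 , -0.005, -0.014]), 'grip_width': np.float64(0.085)} 0.014
scene [1.2491 0.5461 1.0536] 441.5572065467436
caster [([0.566, -0.097, 0.043], 0.82)]
wheel_top [([0.556, -0.1, 0.036], 0.6)]
wheel [([0.482, -0.102, 0.097], 0.78)]
flange_near []
flange_far [([0.57, -0.098, 0.041], 0.51), ([0.498, -0.117, 0.09], 0.41)]
gate [([0.561, -0.195, 0.073], 0.56)]
gauge [([0.637, -0.145, 0.068], 0.4), ([0.309, -0.387, 0.08], 0.32)]
gate_pointer [([0.557, -0.191, 0.077], 0.84), ([0.48, -0.103, 0.096], 0.59)]
gauge_mark []
orange_tube [([0.601, 0.078, 0.081], 0.78), ([0.563, -0.101, 0.042], 0.59)]
blue_tube [([0.488, -0.291, 0.072], 0.68)]
amber_bottle [([0.583, -0.315, 0.086], 0.92)]
wash_bottle [([0.306, -0.387, 0.082], 0.85)]
comb []
tip_box [([0.385, 0.476, 0.062], 0.85)]
side [-0.3108 -0.8669  1.2462] 573.8523101058153
caster [([0.45, -0.156, 0.029], 0.85)]
wheel_top [([0.633, -0.149, 0.058], 0.59)]
wheel []
flange_near []
flange_far []
gate []
gauge [([0.631, -0.149, 0.066], 0.55)]
gate_pointer []
gauge_mark []
orange_tube []
blue_tube [([0.631, -0.154, 0.056], 0.29)]
amber_bottle [([0.632, -0.154, 0.06], 0.7), ([0.565, -0.333, 0.15], 0.62)]
wash_bottle [([0.282, -0.409, 0.095], 0.63)]
comb [([0.408, -0.094, 0.002], 0.52)]
tip_box [([0.411, -0.099, 0.007], 0.74)]
```

View pics/scene0.png

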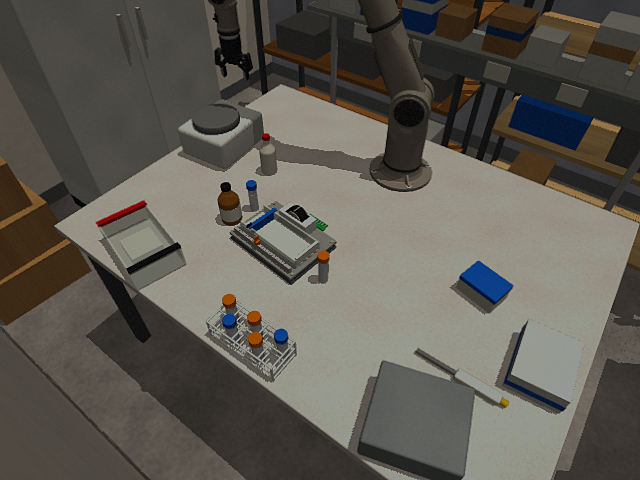

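View pics/side0.png

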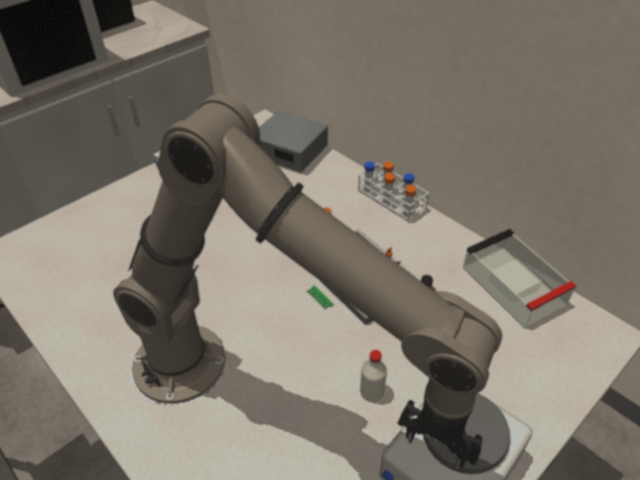

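The scene picture shows the caster near (285,238), the wheel at (298,213), the blue gate at (262,220) and the rider at (257,241). In the side picture the arm hides the caster. I'll move over it and look with the wrist camera.

```bash
cat >> h.py <<'E'
np.set_printoptions(precision=4,suppress=True)
def tool(): 
    o=r.get_obs(); return np.array(o["tcp_pos"]),Ro.from_rotvec(o["orientation"]).as_matrix()
def off(target): # shift to world target in shares
    p,T=tool(); return T.T@(np.array(target)-p)/0.5
E
python3 - <<'E'
from h import *
p,T=tool(); f=imaging.grab_frame("wrist"); C=-f["R"].T@f["t"]
print("T",T,"cam in tool",T.T@(C-p),"view axis tool",T.T@f["R"][2],"cam right in tool",T.T@f["R"][0],f["fx"],f["k1"])
print(off([0.167,-0.654,0.33]),off([0.50,-0.15,0.36]))
E
```

```text
T [[ 0.969   0.2472  0.0001]
 [ 0.2472 -0.969  -0.0001]
 [ 0.      0.0001 -1.    ]] cam in tool [ 0.0803  0.0017 -0.1287] view axis tool [-0.3155 -0.0003  0.9489] cam right in tool [-0.0005  1.      0.0001] 401.40699394258536 -0.09104599661540365
[ 0.0003 -0.0001 -0.1694] [ 0.8948 -0.8122 -0.2294]
```

>>> {"api": "carry_out", "payload": {"offset": [[0,0,-0.1],[0,0,-0.2],[0.9,-0.81,-0.23],[0.9,-0.81,-0.23],[0.9,-0.81,-0.23],[0.9,-0.81,-0.23],[0.9,-0.81,-0.23],[0.9,-0.81,-0.23]], "turn": [[0,0,0],[0,0,0],[0,0,0],[0,0,0],[0,0,0],[0,0,0],[0,0,0],[0,0,0]], "hand": 1, "force": 30}}

```text
clock: 2.45
tcp_pos: [0.3341, -0.4027, 0.3531]
orientation: [3.116, 0.391, 0.001]
contact_force: [0.7, -0.5, -1.3]
grip_width: -0.0001
```

```bash
python3 -c "
from h import *
print(tool()[0],off([0.5,-0.15,0.36]))"
```

```text
[ 0.3341 -0.4027  0.3531] [ 0.4465 -0.4077 -0.014 ]
```

>>> {"api": "carry_out", "payload": {"offset": [[0.53,-0.42,-0.01],[0.53,-0.42,-0.01],[0.53,-0.42,-0.01],[0.53,-0.42,-0.01],[0.53,-0.42,-0.01],[0.53,-0.42,-0.01],[0.53,-0.42,-0.01],[0.53,-0.42,-0.01]], "turn": [[0,0,0],[0,0,0],[0,0,0],[0,0,0],[0,0,0],[0,0,0],[0,0,0],[0,0,0]]}}

```text
clock: 3.25
tcp_pos: [0.5409, -0.129, 0.3579]
orientation: [-3.112, -0.406, -0.003]
contact_force: [0.3, 0.1, 0.7]
grip_width: -0.0
```

```bash
python3 - <<'E'
from h import *
f=imaging.grab_frame("wrist"); save(f,"w1.png",k=1.25); print(tool()[0])
for n in ("caster","wheel_top","wheel","gate","gauge","gate_pointer","gauge_mark","flange_near","flange_far"):
    l=look_for(n,"wrist")
    print(n,[(np.round(world(f,d["xyz"]),3).tolist(),np.round(proj(f,world(f,d["xyz"]))),round(d["score"],2)) for d in l[:2]])
E
```

```text
[ 0.5394 -0.1325  0.3577]
caster [([0.554, -0.116, 0.039], array([310., 169.]), 0.65), ([0.629, -0.147, 0.067], array([357., 109.]), 0.46)]
wheel_top [([0.556, -0.119, 0.042], array([313., 168.]), 0.57), ([0.322, -0.398, 0.021], array([462., 379.]), 0.51)]
wheel [([0.48, -0.116, 0.096], array([290., 247.]), 0.73), ([0.558, -0.198, 0.075], array([386., 190.]), 0.16)]
gate [([0.557, -0.2, 0.072], array([388., 192.]), 0.84)]
gauge [([0.637, -0.152, 0.068], array([365., 102.]), 0.82), ([0.323, -0.399, 0.021], array([463., 379.]), 0.29)]
gate_pointer [([0.555, -0.2, 0.072], array([387., 193.]), 0.78), ([0.628, -0.149, 0.066], array([359., 110.]), 0.57)]
gauge_mark [([0.629, -0.148, 0.066], array([358., 109.]), 0.86)]
flange_near []
flange_far [([0.496, -0.118, 0.093], array([297., 231.]), 0.72)]
```

View pics/w1.png

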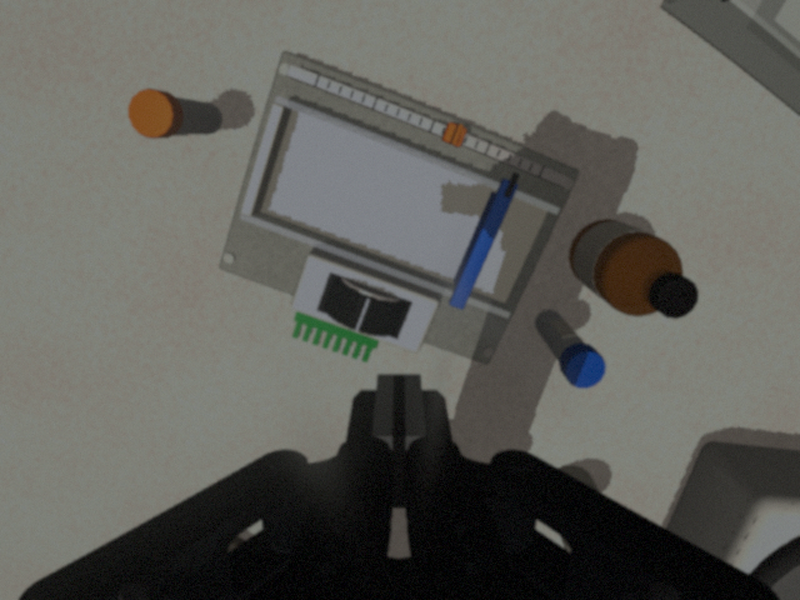

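The wrist picture shows the caster turned about 20° in the image: wheel at (365,305), gate bar from (460,303) to (510,183), pointer near (515,182), and rider at (455,133). All of these are in the 1.25x scale. Next I'll work out yaw, wheel top and gap, and take a closer crop.

```bash
python3 - <<'E'
from h import *
f=imaging.grab_frame("wrist"); save(f,"w2.png",crop=(300,70,460,190),k=5)
def P(u,v,z): return at_z(f,u/1.25,v/1.25,z)
for a,b,z in (((287,53),(577,172),.01),((222,267),(487,362),.01),((290,70),(545,172),.05)):
    d=P(*a,z)-P(*b,z); print("y axis yaw",np.degrees(np.arctan2(-d[0],d[1])),np.linalg.norm(d))
for q in("gate","wheel","gauge","gauge_mark","flange_far"):
    l=outline_of(q,"wrist")
    if l:
        m=l[0]["region"].astype(np.uint8); c,s,a=cv2.minAreaRect(cv2.findNonZero(m)); print(q,l[0]["score"],c,s,a,m.sum())
        bp=cv2.boxPoints((c,s,a)); z={"gate":.075,"wheel":.1}.get(q,.085)
        print([at_z(f,*x,z)[:2].round(4).tolist() for x in bp],at_z(f,*c,z)[:2])
E
```

```text
y axis yaw -6.9561726845932315 0.2849437078934442
y axis yaw -6.839192298368409 0.2867569107356121
y axis yaw -6.686533923188813 0.228659468031775
gate 0.85 (379.8600769042969, 185.44288635253906) (18.21463394165039, 117.96054077148438) 22.203479766845703 1802
[[0.4955, -0.1826], [0.6169, -0.1953], [0.6147, -0.2137], [0.4924, -0.2025]] [ 0.5571 -0.1986]
wheel 0.55 (283.9358215332031, 242.38075256347656) (63.120758056640625, 39.079315185546875) 16.699243545532227 2185
[[0.4613, -0.0825], [0.5031, -0.0858], [0.4995, -0.1489], [0.4571, -0.1476]] [ 0.4806 -0.116 ]
gauge 0.67 (355.58624267578125, 100.96552276611328) (18.382904052734375, 18.90812873840332) 23.198589324951172 320
[[0.6238, -0.1407], [0.641, -0.1434], [0.6387, -0.1608], [0.6214, -0.1582]] [ 0.6313 -0.1508]
gauge_mark 0.48 (355.5, 100.5) (16.54690170288086, 17.441329956054688) 26.56505012512207 268
[[0.6253, -0.1411], [0.641, -0.1445], [0.638, -0.16], [0.6222, -0.1567]] [ 0.6317 -0.1506]
flange_far 0.88 (288.5500183105469, 228.35000610351562) (48.699073791503906, 7.273238182067871) 18.43494987487793 296
[[0.49, -0.0917], [0.4978, -0.0925], [0.4933, -0.1429], [0.4854, -0.1424]] [ 0.4916 -0.1172]
```

View pics/w2.png

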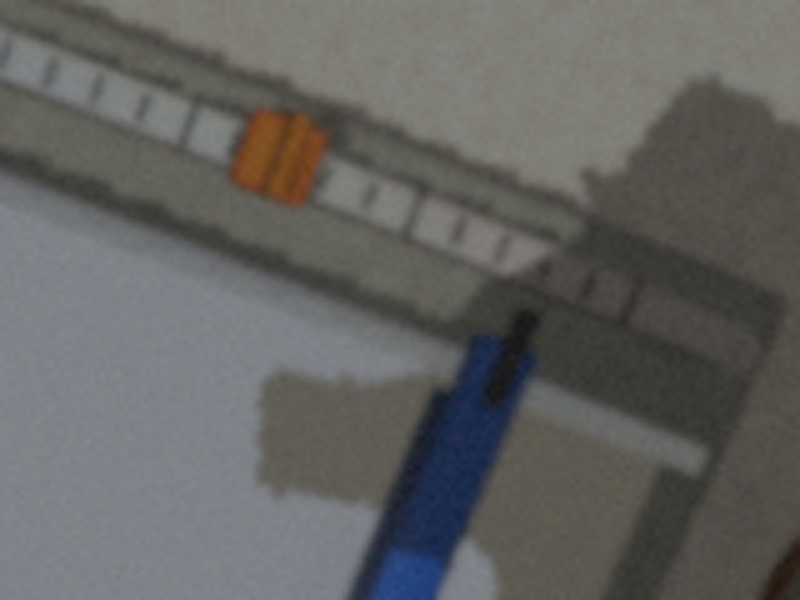

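The pointer tip is at about (525,315) in the crop and the orange rider's fin is centred near (278,150). Caster yaw is about −6.85° and the wheel top is near (0.481, −0.116). Next I'll compute the hover offsets.

```bash
cat >> h.py <<'E'
YC=np.array([.119,.993,0]); XC=np.array([.993,-.119,0]); W=np.array([.481,-.116,.102])
E
python3 - <<'E'
from h import *
f=imaging.grab_frame("wrist")
a=at_z(f,405,135,.085);b=at_z(f,355.6,100,.085); print(a,b,"gap",(b-a)@YC,(b-a)@XC)
p,T=tool(); print(p,off([.479,-.131,.20]),off([.479,-.131,.15]),r.get_obs()["contact_force"],r.get_obs()["joints"])
E
```

```text
[ 0.6131 -0.2053  0.085 ] [ 0.6325 -0.1496  0.085 ] gap 0.05767246331497447 0.012582770927005488
[ 0.5382 -0.1356  0.3577] [-0.1124 -0.0381  0.3155] [-0.1124 -0.0381  0.4155] [0.47   0.1328 0.5528] [ 0.4491  0.2156 -0.3738  1.6783  0.0821  1.263  -1.2627]
```

>>> {"api": "carry_out", "payload": {"offset": [[-0.11,-0.04,0.05],[-0.11,-0.04,0.15],[-0.11,-0.04,0.25],[-0.11,-0.04,0.32],[-0.11,-0.04,0.37],[-0.11,-0.04,0.4],[-0.11,-0.04,0.41],[-0.11,-0.04,0.41]], "turn": [[0,0,0.08],[0,0,0.16],[0,0,0.22],[0,0,0.249],[0,0,0.249],[0,0,0.249],[0,0,0.249],[0,0,0.249]]}}

```text
clock: 4.9
tcp_pos: [0.4798, -0.1297, 0.1524]
orientation: [-3.135, 0.194, 0.001]
contact_force: [1.3, 0.0, 1.0]
grip_width: 0.0001
```

```bash
python3 - <<'E'
from h import *
f=imaging.grab_frame("wrist"); save(f,"w3.png",k=1.25); p,T=tool()
print(p,T,"rel wheel",(p-W)@XC,(p-W)@YC,p[2]-.014-.102,r.get_obs()["contact_force"])
print("wheel top drawn at",proj(f,W)*1.25,"tip",proj(f,p+.014*T[:,2])*1.25)
for q in("wheel","flange_far","flange_near"):
    l=outline_of(q,"wrist")
    if l:
        c,s,a=cv2.minAreaRect(cv2.findNonZero(l[0]["region"].astype(np.uint8))); print(q,l[0]["score"],np.array(c)*1.25,s,a,(at_z(f,*c,.1)-W)@XC)
E
```

```text
[ 0.4803 -0.1298  0.1532] [[ 0.9924 -0.1233  0.0006]
 [-0.1233 -0.9924 -0.0001]
 [ 0.0006 -0.     -1.    ]] rel wheel 0.0009877628081687373 -0.013775938212543784 0.03721453376551666 [-0.1968 -0.1614  0.0329]
wheel top drawn at [358.9096 353.5318] tip [393.2762 398.845 ]
wheel 0.91 [363.591  348.4159] (74.22196960449219, 121.09335327148438) 89.11859893798828 0.0012871405829324907
flange_far 0.68 [363.125 311.25 ] (16.0, 99.0) 90.0 0.016820430591595263
```

View pics/w3.png

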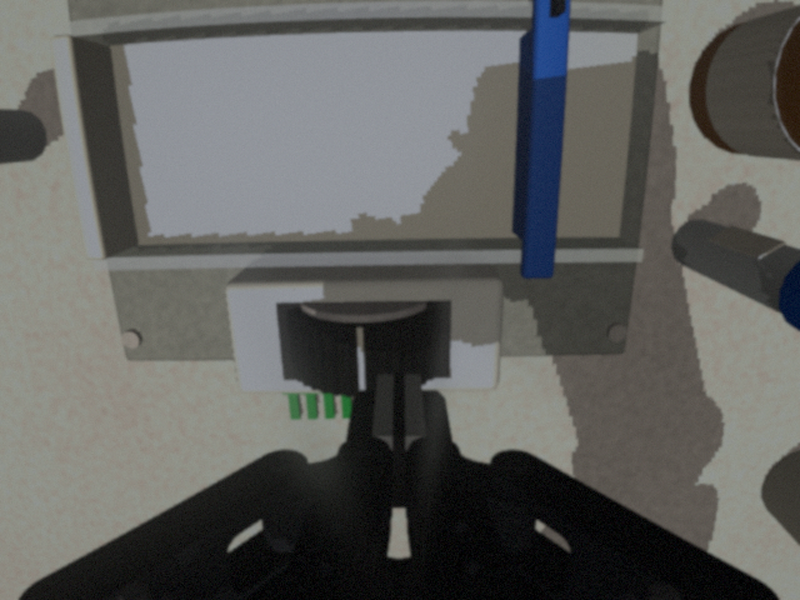

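The tool is square to the caster, and the tip sits over the tread at (400,378) with the wheel centre at (363,348). I'll descend until the force reading shows touch.

>>> {"api": "carry_out", "payload": {"offset": [[0,0,0.04],[0,0,0.064],[0,0,0.068],[0,0,0.072],[0,0,0.076],[0,0,0.076],[0,0,0.076]], "turn": [[0,0,0],[0,0,0],[0,0,0],[0,0,0],[0,0,0],[0,0,0],[0,0,0]]}}

```text
clock: 5.8
tcp_pos: [0.4802, -0.1298, 0.1151]
orientation: [3.135, -0.194, 0.001]
contact_force: [0.7, -0.2, 0.8]
grip_width: 0.0001
```

```bash
cat > st.py <<'E'
from h import *
p,T=tool(); print(p,"rel",(p-W)@XC,(p-W)@YC,p[2]-.014-.102,r.get_obs()["contact_force"])
F=[]
for _ in range(3):
    f=imaging.grab_frame("wrist"); F.append(r.get_obs()["contact_force"])
print("F",np.mean(F,0))
def fa(z): 
    l=outline_of("gate","wrist")
    if l: c,s,a=cv2.minAreaRect(cv2.findNonZero(l[0]["region"].astype(np.uint8))); print("gate y rel W",(at_z(f,*c,z)-W)@YC,l[0]["score"],c,s)
fa(.075)
E
python3 st.py
```

```text
[ 0.4802 -0.1298  0.1151] rel 0.0008576257736897285 -0.013843150615144125 -0.0008905147506197558 [ 0.7192 -0.1664  0.7957]
F [0.3576 0.2602 0.243 ]
gate y rel W -0.07074655266783496 0.89 (452.2069091796875, 121.9827651977539) (51.26432800292969, 247.39588928222656)
```

>>> {"api": "carry_out", "payload": {"offset": [[0,0,0.003],[0,0,0.005],[0,0,0.005],[0,0,0.005]], "turn": [[0,0,0],[0,0,0],[0,0,0],[0,0,0]]}}

```text
clock: 6.4
tcp_pos: [0.4802, -0.1298, 0.1124]
orientation: [3.136, -0.194, 0.001]
contact_force: [-0.0, 0.7, 2.9]
grip_width: 0.0
```

```bash
python3 st.py
```

```text
[ 0.4802 -0.1298  0.1124] rel 0.0008348399913535731 -0.013799426026068054 -0.0036161148512532937 [-0.0056  0.672   2.8635]
F [0.5274 0.0537 3.2993]
gate y rel W -0.07033201833992918 0.74 (453.32843017578125, 122.53546142578125) (51.14095687866211, 248.10853576660156)
```

About 3 N of light contact, matching the geometry. First stroke, checking the gate after it.

>>> {"api": "carry_out", "payload": {"offset": [[0,-0.008,0],[0,-0.016,0],[0,-0.024,0],[0,-0.032,0],[0,-0.04,0],[0,-0.048,0],[0,-0.056,0],[0,-0.056,0]], "turn": [[0,0,0],[0,0,0],[0,0,0],[0,0,0],[0,0,0],[0,0,0],[0,0,0],[0,0,0]]}}

```text
clock: 7.4
tcp_pos: [0.4833, -0.1009, 0.1121]
orientation: [-3.135, 0.192, 0.001]
contact_force: [-0.1, 1.7, 2.8]
grip_width: -0.0002
```

```bash
python3 st.py
```

```text
[ 0.4833 -0.1009  0.1121] rel 0.0005079280309874131 0.015288684922658375 -0.003885248713588224 [-0.1002  1.7476  2.7904]
F [0.3218 1.5778 3.0754]
gate y rel W -0.05562972629895208 0.85 (487.890869140625, 121.27017974853516) (56.40647888183594, 247.7620086669922)
```

>>> {"api": "carry_out", "payload": {"offset": [[0,0,-0.02],[0,0.03,-0.02],[0,0.058,-0.02],[0,0.058,-0.02],[0,0.058,-0.01],[0,0.058,-0.004],[0,0.058,0],[0,0.058,0]], "turn": [[0,0,0],[0,0,0],[0,0,0],[0,0,0],[0,0,0],[0,0,0],[0,0,0],[0,0,0]]}}

```text
clock: 8.4
tcp_pos: [0.4798, -0.1303, 0.1121]
orientation: [-3.136, 0.193, 0.001]
contact_force: [-0.4, -1.1, 2.8]
grip_width: 0.0001
```

>>> {"api": "carry_out", "payload": {"offset": [[0,-0.008,0],[0,-0.016,0],[0,-0.024,0],[0,-0.032,0],[0,-0.04,0],[0,-0.048,0],[0,-0.056,0],[0,-0.058,0]], "turn": [[0,0,0],[0,0,0],[0,0,0],[0,0,0],[0,0,0],[0,0,0],[0,0,0],[0,0,0]]}}

```text
clock: 9.2
tcp_pos: [0.4831, -0.1011, 0.1121]
orientation: [-3.135, 0.193, 0.001]
contact_force: [-2.9, 0.4, 3.1]
grip_width: -0.0
```

```bash
python3 st.py
```

```text
[ 0.4831 -0.1011  0.1121] rel 0.0003609074743141099 0.01504247340555823 -0.0038994642285727354 [-2.9358  0.3524  3.1067]
F [-2.472   1.4426  2.8943]
gate y rel W -0.0443026796965909 0.84 (460.45208740234375, 120.08150482177734) (52.489681243896484, 244.1514129638672)
```

>>> {"api": "carry_out", "payload": {"offset": [[0,0,-0.02],[0,0.03,-0.02],[0,0.058,-0.02],[0,0.058,-0.02],[0,0.058,-0.01],[0,0.058,-0.004],[0,0.058,0],[0,0.058,0]], "turn": [[0,0,0],[0,0,0],[0,0,0],[0,0,0],[0,0,0],[0,0,0],[0,0,0],[0,0,0]]}}

```text
clock: 10.2
tcp_pos: [0.4802, -0.1302, 0.1122]
orientation: [-3.135, 0.193, -0.001]
contact_force: [0.6, -1.4, 2.3]
grip_width: -0.0002
```

>>> {"api": "carry_out", "payload": {"offset": [[0,-0.008,0],[0,-0.016,0],[0,-0.024,0],[0,-0.032,0],[0,-0.04,0],[0,-0.048,0],[0,-0.056,0],[0,-0.058,0]], "turn": [[0,0,0],[0,0,0],[0,0,0],[0,0,0],[0,0,0],[0,0,0],[0,0,0],[0,0,0]]}}

```text
clock: 11.0
tcp_pos: [0.4834, -0.1011, 0.1122]
orientation: [-3.135, 0.193, 0.0]
contact_force: [0.5, -0.5, 3.2]
grip_width: -0.0002
```

```bash
python3 st.py
```

```text
[ 0.4834 -0.1011  0.1122] rel 0.0005953563132084954 0.015045428580877566 -0.003820609537347308 [ 0.4623 -0.4837  3.2067]
F [0.2141 1.3004 3.2708]
gate y rel W -0.033435280598503245 0.8 (433.8031005859375, 121.20503234863281) (47.53386306762695, 244.51602172851562)
```

>>> {"api": "carry_out", "payload": {"offset": [[0,0,-0.02],[0,0.03,-0.02],[0,0.058,-0.02],[0,0.058,-0.02],[0,0.058,-0.01],[0,0.058,-0.004],[0,0.058,0],[0,0.058,0]], "turn": [[0,0,0],[0,0,0],[0,0,0],[0,0,0],[0,0,0],[0,0,0],[0,0,0],[0,0,0]]}}

```text
clock: 12.0
tcp_pos: [0.4798, -0.1302, 0.112]
orientation: [-3.135, 0.193, 0.001]
contact_force: [-0.6, -0.1, 3.0]
grip_width: 0.0001
```

>>> {"api": "carry_out", "payload": {"offset": [[0,-0.008,0],[0,-0.016,0],[0,-0.024,0],[0,-0.032,0],[0,-0.04,0],[0,-0.048,0],[0,-0.056,0],[0,-0.058,0]], "turn": [[0,0,0],[0,0,0],[0,0,0],[0,0,0],[0,0,0],[0,0,0],[0,0,0],[0,0,0]]}}

```text
clock: 12.8
tcp_pos: [0.4831, -0.1011, 0.1121]
orientation: [-3.135, 0.193, 0.001]
contact_force: [-3.2, -0.6, 3.2]
grip_width: -0.0002
```

>>> {"api": "carry_out", "payload": {"offset": [[0,0,-0.02],[0,0.03,-0.05],[0.08,0.058,-0.14],[0.15,0.058,-0.2],[0.15,0.058,-0.2],[0.15,0.058,-0.2],[0.15,0.058,-0.2]], "turn": [[0,0,0],[0,0,0],[0,0,0],[0,0,0],[0,0,0],[0,0,0],[0,0,0]]}}

```text
clock: 13.5
tcp_pos: [0.5529, -0.1397, 0.2112]
orientation: [-3.135, 0.194, 0.003]
contact_force: [0.0, -0.3, -0.8]
grip_width: -0.0003
```

```bash
python3 - <<'E'
from h import *
im=[]
for _ in range(6): f=imaging.grab_frame("wrist"); im.append(f["pixels"].astype(float))
g=dict(f); g["pixels"]=np.mean(im,0).astype(np.uint8); np.save("f4.npy",g,allow_pickle=True)
p,T=tool(); print(p,off(W+[0,0,.05]))
c=proj(f,at_z(f,320,240,.085)); 
l=look_for("gauge","wrist"); q=proj(f,world(f,l[0]["xyz"])); print(q,l[0]["score"],world(f,l[0]["xyz"]))
x0,y0=int(q[0]-65),max(0,int(q[1]-40)); save(g,"w4.png",(x0,y0,x0+130,y0+97),6); print(x0,y0)
E
```

```text
[ 0.5534 -0.1399  0.2116] [-0.1494 -0.0295  0.1194]
[269.7202 332.8164] 0.35 [ 0.4853 -0.0977  0.0896]
204 292
```

View pics/w4.png

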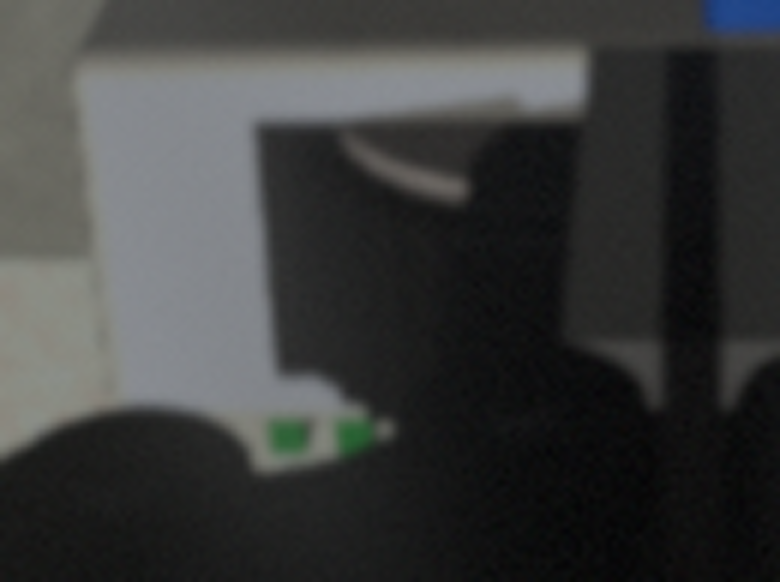

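That crop missed the rider because the network found the wheel instead. I'll crop at the rider's known place.

```bash
python3 - <<'E'
from h import *
g=np.load("f4.npy",allow_pickle=True).item()
q=proj(g,[.628,-.155,.085]); print(q)
x0,y0=max(0,int(q[0]-65)),max(0,int(q[1]-40)); save(g,"w5.png",(x0,y0,x0+130,y0+97),6); print(x0,y0)
E
```

```text
[325.3259 115.9216]
260 75
```

View pics/w5.png

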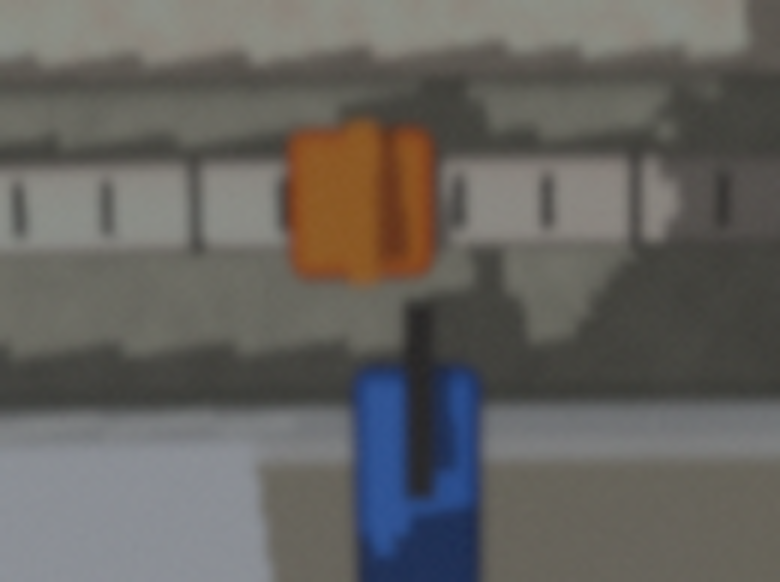

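The fin's near end is at (363,278) and the pointer tip is at (421,305) in the 6x crop.

```bash
python3 - <<'E'
from h import *
g=np.load("f4.npy",allow_pickle=True).item()
a=at_z(g,260+421/6,75+305/6,.085);b=at_z(g,260+363/6,75+278/6,.085); d=b-a
print("gap",d@YC,d@XC); print(off(W-.012*YC+[0,0,.0221]))
E
```

```text
gap 0.005942740139276221 0.002723032062392764
[-0.1498 -0.0056  0.1755]
```

>>> {"api": "carry_out", "payload": {"offset": [[-0.08,-0.014,0],[-0.15,-0.014,0.08],[-0.15,-0.014,0.16],[-0.15,-0.014,0.18],[-0.15,-0.014,0.188],[-0.15,-0.014,0.194],[-0.15,-0.014,0.2],[-0.15,-0.014,0.2]], "turn": [[0,0,0],[0,0,0],[0,0,0],[0,0,0],[0,0,0],[0,0,0],[0,0,0],[0,0,0]]}}

```text
clock: 14.65
tcp_pos: [0.4824, -0.1239, 0.1133]
orientation: [3.135, -0.194, 0.005]
contact_force: [0.5, 0.7, 2.6]
grip_width: 0.0001
```

```bash
python3 st.py
```

```text
[ 0.4824 -0.1239  0.1133] rel 0.0022844432227343133 -0.007692431575743129 -0.0026523125843900125 [0.5312 0.6713 2.6268]
F [1.8127 0.2735 3.1413]
gate y rel W -0.02443798233909764 0.6 (354.9999694824219, 123.49998474121094) (35.99999237060547, 246.99996948242188)
```

Good, about 3 N. A short stroke of 13.9 mm, then lift and look.

>>> {"api": "carry_out", "payload": {"offset": [[0,-0.007,0.001],[0,-0.014,0.001],[0,-0.021,0.001],[0,-0.0278,0.001],[0,-0.0278,0.001],[0,-0.0278,0.001]], "turn": [[0,0,0],[0,0,0],[0,0,0],[0,0,0],[0,0,0],[0,0,0]]}}

```text
clock: 15.45
tcp_pos: [0.4828, -0.1093, 0.1119]
orientation: [-3.135, 0.193, -0.001]
contact_force: [5.0, 1.7, 3.8]
grip_width: -0.0002
```

>>> {"api": "carry_out", "payload": {"offset": [[0,0,-0.02],[0,0.02,-0.05],[0.08,0.04,-0.14],[0.15,0.04,-0.2],[0.15,0.04,-0.2],[0.15,0.04,-0.2],[0.15,0.04,-0.2]], "turn": [[0,0,0],[0,0,0],[0,0,0],[0,0,0],[0,0,0],[0,0,0],[0,0,0]]}}

```text
clock: 16.15
tcp_pos: [0.5516, -0.1388, 0.2099]
orientation: [-3.135, 0.194, 0.008]
contact_force: [-0.8, 0.9, 0.3]
grip_width: 0.0
```

```bash
python3 - <<'E'
from h import *
im=[]
for _ in range(6): f=imaging.grab_frame("wrist"); im.append(f["pixels"].astype(float))
g=dict(f); g["pixels"]=np.mean(im,0).astype(np.uint8); np.save("f5.npy",g,allow_pickle=True)
q=proj(g,[.628,-.155,.085])
x0,y0=int(q[0]-50),max(0,int(q[1]-38)); save(g,"w6.png",(x0,y0,x0+100,y0+75),8); print(x0,y0,tool()[0],r.get_obs()["contact_force"])
E
```

```text
276 77 [ 0.5534 -0.139   0.2111] [-0.1102  0.2702 -0.2992]
```

View pics/w6.png

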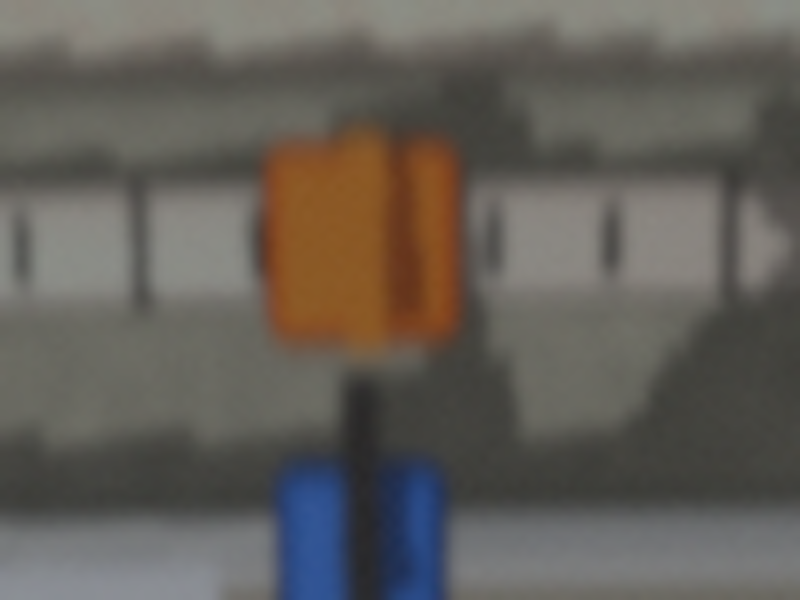

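The pointer (centre near 361) now sits end to end under the fin (centre near 367). I'll check it at sub-pixel level.

```bash
python3 - <<'E'
from h import *
g=np.load("f5.npy",allow_pickle=True).item(); im=g["pixels"].astype(float)
for v in (120,121,122): print(v,"R-B",(im[v,308:336,0]-im[v,308:336,2]).round().astype(int))
for v in (125,127,129,131): print(v,"sum",im[v,308:336].sum(1).astype(int))
def cen(v,w): u=np.arange(308,336); return (u*w).sum()/w.sum()
def Y(u,v): return at_z(g,u,v,.085)@YC
ms=[]; ps=[]
for v in (120,121): w=np.clip(im[v,308:336,0]-im[v,308:336,2]-15,0,None); ms.append((cen(v,w),Y(cen(v,w),v)))
for v in (126,127,128,129,130): s=im[v,308:336].sum(1).copy(); w=np.zeros(28); k=slice(8,18); w[k]=np.clip(np.median(s[:8])-s[k]-60,0,None); ps.append((cen(v,w),Y(cen(v,w),v)))
print(ms,ps)
print("edges-by-eye gap",Y(276+367/8,77+350/8)-Y(276+361/8,77+385/8))
E
```

```text
120 R-B [ 9 14 23 32 37 40 39 39 40 41 44 52 60 63 62 56 45 39 37 34 34 36 34 28
 20 12  8  7]
121 R-B [ 9 10 14 17 22 22 22 23 22 22 26 32 41 41 40 37 30 22 19 20 19 19 18 14
  9  7  6  6]
122 R-B [ 8  8  9 10 13 13 14 13 13 13 14 20 23 24 23 21 17 13 11 10  8 10  9  8
  7  4  5  6]
125 sum [303 302 301 308 308 311 314 311 306 291 240 189 160 151 161 182 199 202
 200 195 197 196 196 194 193 192 195 189]
127 sum [302 304 305 308 311 312 312 315 308 284 233 169 137 131 139 161 177 193
 191 189 187 193 192 196 201 194 193 193]
129 sum [293 300 297 298 295 288 284 289 284 259 214 156 133 125 141 162 181 188
 187 192 189 193 193 202 197 199 196 198]
131 sum [254 252 249 251 237 233 229 229 229 212 182 149 131 124 139 159 184 191
 191 191 192 195 194 196 197 195 198 198]
[(np.float64(320.64915254237286), np.float64(-0.07548862625055383)), (np.float64(320.47196261682245), np.float64(-0.07537795726986475))] [(np.float64(321.60650406504067), np.float64(-0.07606367604712433)), (np.float64(321.6219512195122), np.float64(-0.07607137313673246)), (np.float64(321.55124223602485), np.float64(-0.07602608872807626)), (np.float64(321.4597902097902), np.float64(-0.07596798088375023)), (np.float64(321.28504672897196), np.float64(-0.07585850169175352))]
edges-by-eye gap -0.00046786939560182483
```

The fin centre is at about 321.3 px and the pointer at about 320.9 px, roughly 0.3 mm apart. The finger is well clear, so I'm handing in.

```bash
python3 -c "
from h import *
r.hand_in(); print(r.get_obs()['clock'],r.get_obs()['contact_force'])"
```

```text
the job is handed in; nothing more can be done
the job is handed in; nothing more can be done
```

I rolled the wheel until the gate pointer lined up with the orange mark, lifted the finger clear and handed the job in. It took about 16.5 s of the 51 s allowed. It was five light strokes with the closed fingertips: four of about 29 mm, then a final one of 13.9 mm. Downward force at each check was about 3–4 N.

**Alignment:** in the last wrist picture the pointer and the mark's fin stand end to end. By-eye edges put them about 0.5 mm apart and a half-height estimate about 0.3 mm. An automatic centroid gave about 0.6 mm the other way, but the orange rider and shadows skew it.

**Forces:** some sideways wrist readings reached 3–5 N during strokes. They were back near zero after the finger was lifted.

**Network errors:** one network detection of the gauge was wrong (it found the wheel), so I used its earlier measured position instead.

**Not checked:** the bystanders, apart from planning the arm's path clear of them. The final state read after hand-in was refused, so the last force reading, near zero, comes from just before it.

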